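Seat and hold the clamp collar on the spindle flats

ROBOT

A 7-joint arm with a two-finger parallel gripper is mounted at the origin on the work surface. World frame = base frame: x ahead of the robot, y to its left, z up, the work surface at z = 0. Lengths are in mm, angles in rad, forces in N, time in s.
With the tool pointing down it reaches from about 400 to 850 mm from the base axis. Payload 4.4 kg.
Tool frame: the origin (TCP) lies where the fingers leave the gripper's body, on its centre line; the fingertips stand manip.tip_extent ahead of it and the grasp point (between the pads) lies 78 mm ahead of it (manip.tip_extent is the distance from the TCP to the fingertips, in mm); y points along the fingers, x is the direction in which the jaws open and shut, and the axes are right-handed (so a half turn about y gives the same grasp; the last joint's range is limited). The gripper opens to 94 mm and grips with 3 to 60 N. Pads are 16 mm wide; open, the fingers measure 119 mm over their backs; the gripper's body (75 mm by 177 mm) begins 78 mm behind the grasp point.
Start: joints at [-1.272, 0.628, 0.038, 1.517, -0.027, 0.996, -0.02], TCP at [231.875, 607.249, 302.678] pointing down, gripper open.
Joint ranges: [-3.06, 3.06], [-0.37, 2.12], [-1.25, 1.32], [0.18, 2.47], [-1.1, 4.24], [0.23, 1.98], [-2.94, 2.94]. Speed limits (rad/s): [2.57, 2.57, 3.14, 3.14, 3.14, 3.14, 3.14].

INTERFACE

Orientations are given as [roll, pitch, yaw] about the fixed x, y, z axes, in that order (R = Rz(yaw) Ry(pitch) Rx(roll)).
In Python, from plant import manip gives the robot as it stands.
- The arm moves only by the tool jog_arm, never from a script. Its argument "steps" is a list of rows, each an object with "hand": the opening, from 0 (shut) to 1 (fully open); "linear": the shift along the tool's x, y, z in mm, a list of three; "yaw": the turn about the tool's y in rad. In form: [{"hand": hand, "linear": [dx, dy, dz], "yaw": yaw}, ...]. A call has exactly 10 rows; each row is the pose to reach, as a shift and turn from the pose commanded when the call began, along the tool's axes at that moment; what a row does not reach only later rows make up. A row lasts 1/12 s, in which the tool goes at most 41.7 mm and 7.16 degrees, less where a joint would pass 70% of its speed; a pose out of reach is approached as far as the arm can. A call with a gripper value outside its range is refused whole. The fingers move at their own pace and stop on an object; "squeeze" is the grip in N (left out, the last holds). Time passes only in rows, so rows that repeat a pose let the fingers close, or fill a call up. It gives the time, the measured TCP pose, the force and the opening at its end, in the units of the state.
- manip.get_state(): the state, without advancing time (a new reading comes with each control period).
- manip.get_image(name): name is "scene" or "top"; returns a dict with "pixels" (480x640x3 uint8, blue, green, red), "K" (3x3 intrinsics, pixels), "k1" (the pictures are not rectified: a ray, as slopes to the right and down, at radius r is drawn at 1 + k1 r^2 times it, then the intrinsics apply), "world_to_cam" (4x4, takes a point from world to camera coordinates). Camera axes: x right, y down, z forward; pixel columns grow to the right and rows downward; lengths in mm; the calibration is good to about 2 mm. A picture is of the moment at which its call begins. There is no depth.
- manip.hand_in(): hands the job in, once; it reports no verdict.
The state is a dict: "time": time; "qpos": joint angles; "qd": joint speeds; "joint_torque": joint torques, N m; "position": TCP position; "ee_rot": TCP orientation; "contact_force": force on the tool from outside, world axes, zero at the start; "wrist_torque": the same for the moment, N m; "finger_gap": finger opening in mm.
Only numpy, scipy, OpenCV 4.12 (cv2) and the standard library are available. Lean on these libraries where they do the work, as an engineer would, in place of code of your own. Each camera call takes 0.05 s, during which the arm holds its last target.

TASK

Fit the loose clamp collar (the one with the thumbscrew) onto the upright spindle of the sampler drive, with its thumbscrew pointing at the key guide block on the deck. The collar only goes down on the spindle's two flats, and these start out facing some other way, so feel for the flats with the fingers and turn the spindle so that a flat faces the key guide. Push the collar down until the spring washer under it is fully pressed, and finish like that: still gripping the collar and holding it down against the spring; leave the other things on the bench where they are.

Things in the scene. Friction and masses are not known exactly. Their poses are not given: they have to be found in the camera images.
- drive: sampler drive unit, fixed to the bench: a white box 170 (x) x 150 (y) mm whose deck is 50 mm above the bench; spindle and key guide stand on the deck. Origin on the spindle axis at bench level, z up; its -x axis points from the spindle to the key guide. The box spans x -95 to +75 mm.
- spindle_top (a point): top end of the spindle, on its axis, 144 mm above the bench, fixed on the drive. The spindle is an upright steel shaft, 24 mm in diameter with two opposite parallel flats, 14 mm across the flats, along all the 58 mm that stand above the washer; top chamfered 2.5 mm. It turns endlessly about its axis against 0.08 Nm of friction and stays where left.
- spindle_flats (a point): point on the spindle axis 16 mm below its top; tells nothing of the angle of the flats, which must be felt or seen. Fingers closed on the spindle stop at 14 mm if the flats face the pads, at 24 cos(54 deg - e) mm if they are e off (e below 54 deg), else at 24 mm. At the start the flats' normals are 34 to 90 deg off the line from spindle to key guide.
- key_guide (a point): centre of the hole in the spindle-facing side of the key guide: a fixed aluminium block 24 (x) x 26 (y) mm, 50 mm tall on the deck (top 100 mm above the bench); this point is 58 mm from the spindle axis, 93 mm above the bench.
- washer (a joint): how far the brass spring washer (36 mm across, 3 mm thick, round the foot of the spindle, below the flats) is pressed down, m: 0 free (its top 86 mm above the bench), 0.006 fully pressed (top 80 mm above the bench). Spring: 3 N to start, 12 N at full travel.
- collar: loose aluminium clamp collar, 44 mm in diameter, 26 mm tall, lying flat on the bench, 0.08 to 0.17 kg. Origin at the centre of its underside, z up along the bore, x to the thumbscrew. The bore is 27.6 mm wide with two flats facing along the collar's x, 17 mm apart, edges chamfered 1.5 mm: it passes the spindle only with both pairs of flats parallel within about 8 deg.
- thumbscrew (a point): outer end of the collar's thumbscrew (steel head 16 mm in diameter, 9 mm long, on an 8 mm shank), 40 mm from the collar's axis, 13 mm above its underside.
- spanner: bystander: steel open-ended spanner 150 mm long lying on the bench beside the drive. Origin under its middle.
- vial: bystander: amber glass jar with white cap, 36 mm in diameter, 60 mm tall, standing. Origin at its underside.
- spacer: bystander: plain steel spacer ring, 42 mm outside, 27 mm inside, 12 mm tall, no screw. Origin at the centre of its underside.
- cell_box: bystander: grey plastic box 60 x 90 x 30 mm. Origin at the centre of its underside.
Things that resemble listed ones, but are neither listed nor needed, are in the scene too. What is meant by the drive is not blue, orange or purple, and is the larger of those in its own colour.

How it is judged (in metres and radians):
At the end, for the whole second after the job is handed in: collar on the spindle (axes within 4 mm, tilt under 0.12 rad), underside 77 to 83 mm above the bench, washer pressed more than 4 of 6 mm, thumbscrew end on the key guide side and within 9 mm sideways of the line to it, collar at rest, fingers still on it with more than 2 N (value of joint washer above 0.004 m and z of collar in the frame of drive between 0.077 and 0.083 m and horizontal distance between collar and spindle_top below 0.004 m and angle between collar's own z axis and vertical below 0.12 rad and x of thumbscrew in the frame of drive below -0.03 m and y of thumbscrew in the frame of drive between -0.009 and 0.009 m and contact force between the fingers and collar above 2 N and linear speed of collar below 0.01 m/s); the arm keeps its last pose, push and grip.
It fails at once if the spanner is pushed more than 30 mm away (distance of spanner from where it was at the start of the episode above 0.03 m).
It fails at once if the vial is pushed more than 30 mm away (distance of vial from where it was at the start of the episode above 0.03 m).
It fails at once if the spacer ring is pushed more than 30 mm away (distance of spacer from where it was at the start of the episode above 0.03 m).
It fails at once if the grey box is pushed more than 30 mm away (distance of cell_box from where it was at the start of the episode above 0.03 m).
It also fails if it takes over 67 s, if anything falls off the work surface, if the arm or the gripper's body presses on something with over 40 N, if the wrist force passes 120 N, or if a joint passes its speed limit or range.

## Working session

There is one attempt and no reset: what is moved stays moved. The work goes in short steps, Python scripts to look and compute and a tool call to move; the robot and the scene stay as the last step left them, time stands still between calls to the robot, and variables do not carry over. Pictures are saved under pics/ and viewed, and the job is handed in when it is done.

Besides the shell and the picture viewer there is one more tool, called as name(argument=value, ...), one argument or row to a line, values as JSON. jog_arm: Moves the arm, as the interface text tells. Its arguments: {"type":"object","properties":{"steps":{"type":"array"},"squeeze":{"type":"number"}},"required":["steps"]}

```bash
ls; mkdir -p pics; python3 - <<'E'
from plant import manip
import cv2,numpy as np,pickle
print(manip.tip_extent); s=manip.get_state(); print(s)
for n in ("scene","top"):
    d=manip.get_image(n); cv2.imwrite(f"pics/{n}0.png",d["pixels"]); pickle.dump(d,open(f"{n}0.pkl","wb"))
    print(d["K"],d["k1"],d["world_to_cam"])
E
```

```text
pics
97.19999999999999
{'time': 0.0, 'qpos': array([-1.27183921,  0.62931624,  0.03845294,  1.51836858, -0.02699029,
        0.99628203, -0.01998364]), 'qd': array([ 1.90681714e-03, -1.22124231e-03, -2.68865082e-04, -5.02478869e-04,
       -1.84568880e-04, -1.18424536e-04, -6.47936777e-05]), 'joint_torque': array([-1.45186918e-03, -5.49735725e+01,  1.14371069e+00, -1.86633128e+01,
       -5.20037091e-02,  2.33374082e-02,  1.49435950e-04]), 'position': array([231.67571506, 606.79247914, 301.77334192]), 'ee_rot': array([-1.57083377,  0.00185551,  1.20605192]), 'contact_force': array([ 0.32478674, -0.70205928, -0.26066398]), 'wrist_torque': array([0.03460591, 0.01011736, 0.04996202]), 'finger_gap': 94.00607670613621}
[[489.77250084   0.         317.37045482]
 [  0.         489.77250084 244.83493748]
 [  0.           0.           1.        ]] 0.027660965723450184 [[-2.49082498e-01  9.68452647e-01 -7.57490023e-03  4.83288943e+01]
 [ 7.22496670e-01  1.80603589e-01 -6.67368642e-01 -3.06035424e+02]
 [-6.44946874e-01 -1.71702688e-01 -7.44689006e-01  1.44467704e+03]
 [ 0.00000000e+00  0.00000000e+00  0.00000000e+00  1.00000000e+00]]
[[580.98825686   0.         318.49512626]
 [  0.         580.98825686 235.55528466]
 [  0.           0.           1.        ]] -0.16906698900969003 [[ 4.15665166e-03 -9.99735893e-01  2.26023628e-02  6.14402020e+01]
 [-9.95482756e-01 -6.28075856e-03 -9.47345524e-02  5.07553813e+02]
 [ 9.48514923e-02 -2.21064838e-02 -9.95245948e-01  1.36756430e+03]
 [ 0.00000000e+00  0.00000000e+00  0.00000000e+00  1.00000000e+00]]
```

View pics/scene0.png

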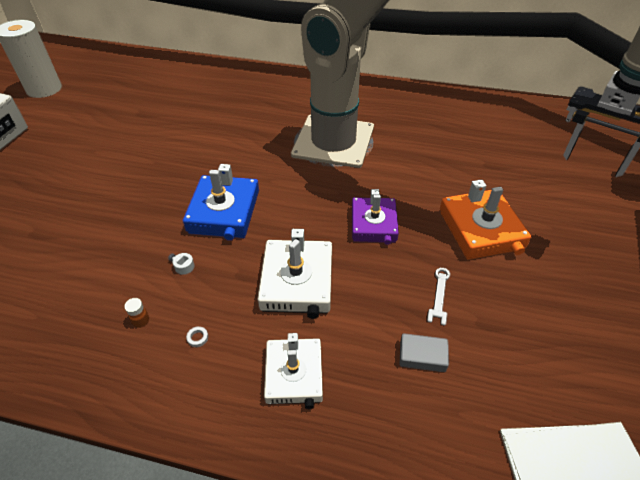

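View pics/top0.png

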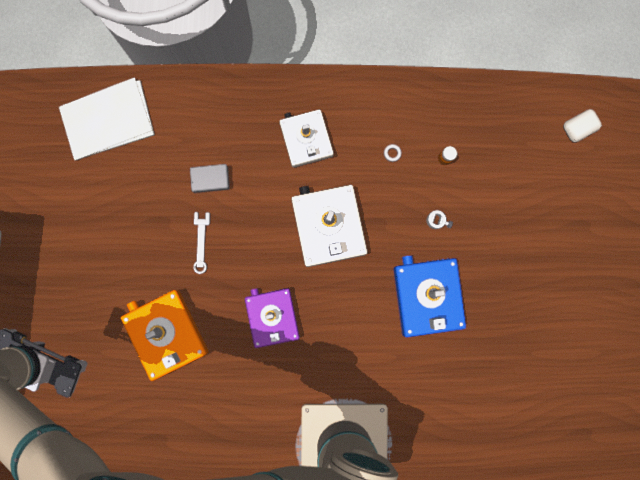

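The larger white drive is at top (330,225) / scene (296,275). The smaller white one is at top (306,137), and the blue (431,297), purple (271,317) and orange (163,335) drives are decoys. The collar candidates are the ring with a screw at top (437,219) / scene (181,263) and the plain spacer at top (392,152). I choose the ring with the screw and the larger white drive, and will check both in a crop.

```bash
python3 - <<'E'
import cv2,numpy as np
t=cv2.imread("pics/top0.png");s=cv2.imread("pics/scene0.png")
a=cv2.resize(t[175:275,285:375],None,fx=4,fy=4,interpolation=cv2.INTER_CUBIC)
b=cv2.resize(t[195:245,412:462],(400,400),interpolation=cv2.INTER_CUBIC)
cv2.imwrite("pics/c1.png",np.hstack([a,b]))if a.shape[0]==b.shape[0] else print(a.shape)
a=cv2.resize(s[220:320,250:340],None,fx=4,fy=4,interpolation=cv2.INTER_CUBIC)
b=cv2.resize(s[238:288,157:207],(400,400),interpolation=cv2.INTER_CUBIC)
cv2.imwrite("pics/c2.png",np.hstack([a,b]))
E
```

```text
(no output)
```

View pics/c1.png

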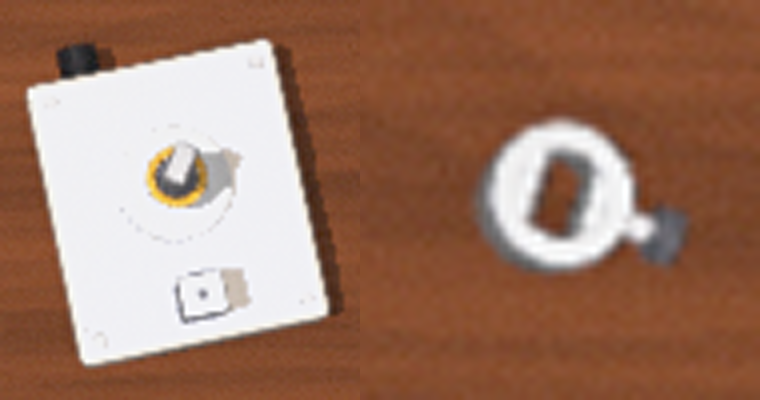

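View pics/c2.png

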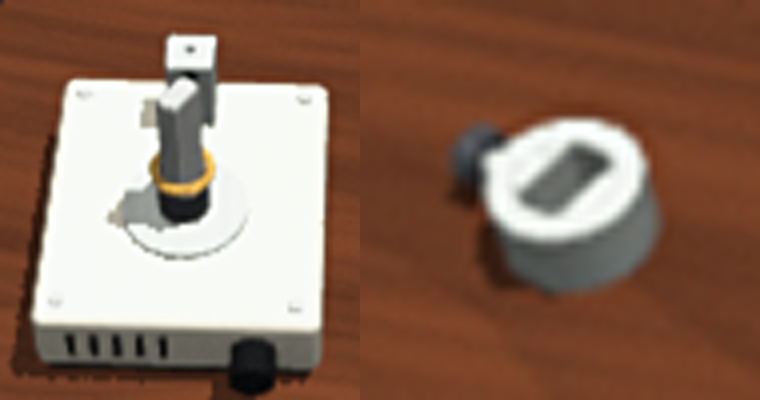

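```bash
cat > h.py <<'E'
import cv2,numpy as np,pickle
D={n:pickle.load(open(f"{n}0.pkl","rb")) for n in("scene","top")}
def proj(n,P):
    d=D[n];W=d["world_to_cam"];r,_=cv2.Rodrigues(W[:3,:3])
    return cv2.projectPoints(np.array(P,float).reshape(-1,3),r,W[:3,3].copy(),d["K"],np.array([d["k1"],0,0,0.]))[0].reshape(-1,2)
def ray(n,px):
    d=D[n];u=cv2.undistortPointsIter(np.array(px,float).reshape(-1,1,2),d["K"],np.array([d["k1"],0,0,0.]),None,None,(3,50,1e-10)).reshape(-1,2)
    W=d["world_to_cam"];R=W[:3,:3]
    return -R.T@W[:3,3], np.c_[u,np.ones(len(u))]@R
def onz(n,px,z):
    c,v=ray(n,px);return c+v*((z-c[2])/v[:,2])[:,None]
E
python3 - <<'E'
from h import *
from scipy.optimize import least_squares
C=[(75,75,50),(75,-75,50),(-95,-75,50),(-95,75,50)]
top=[(292.5,197),(353,185),(367,254.5),(305.75,266.25)]
sc=[(330.5,302),(258.25,300.5),(267,240.5),(332,242)]
print(onz("top",top,50).round(1)); print(onz("scene",sc,50).round(1))
S_t=(330.5,215);S_s=(294.5,243.7)
print(onz("top",S_t,144).round(1),onz("scene",S_s,144).round(1))
def T(p,P):
    c,s=np.cos(p[2]),np.sin(p[2]);return np.array([(p[0]+c*x-s*y,p[1]+s*x+c*y,z) for x,y,z in P])
def res(p,w=(1,1)):
    return np.r_[(proj("top",T(p,C))-top).ravel()*w[0],(proj("scene",T(p,C))-sc).ravel()*w[1],(proj("top",T(p,[(0,0,144)]))-S_t).ravel()*w[0],(proj("scene",T(p,[(0,0,144)]))-S_s).ravel()*w[1]]
for w in((1,1),(1,0),(0,1)):
    r=least_squares(res,[470,-20,0.2],args=(w,),x_scale=[1,1,.01]);print(r.x,r.fun.round(1))
# collar: top crop /8
rt=[(412+565/8,195+192/8)];rs=[(157+565/8,238+178/8)]
print("collar top ring",onz("top",rt,26),onz("scene",rs,26))
print("screw",onz("top",[(412+665/8-45,195+238/8)],13), onz("scene",[(157+480/8-45,238+155/8)],13))
E
```

```text
[[595.8 126.5  50. ]
 [625.8 -16.8  50. ]
 [460.7 -49.4  50. ]
 [432.5  94.2  50. ]]
[[598.1 132.   50. ]
 [630.5 -12.3  50. ]
 [468.  -47.4  50. ]
 [436.6  97.   50. ]]
[[541.2  40.6 144. ]] [[542.6  43.5 144. ]]
[5.40495647e+02 4.23482449e+01 2.06466374e-01] [-1.9 -1.1 -0.5 -1.4  0.5 -0.9 -0.9  0.1 -0.4  0.1 -1.4 -0.8 -0.6 -1.8
  0.1 -1.5 -0.8  0.3 -0.3 -0.9]
[5.39152779e+02 4.05710676e+01 1.97384101e-01] [-1.  -0.9  0.6 -0.6  0.9  0.  -0.6  0.5 -0.  -0.  -0.  -0.  -0.  -0.
 -0.  -0.   0.   0.9 -0.  -0. ]
[5.42561473e+02 4.41249073e+01 2.14936750e-01] [-0.  -0.  -0.  -0.  -0.  -0.  -0.  -0.   0.5  0.8 -0.6  0.4 -0.5 -0.9
  0.4 -0.9 -0.  -0.   0.3  0.1]
collar top ring [[ 550.19323695 -337.28110742   26.        ]] [[ 526.63497373 -123.47942624   26.        ]]
screw [[ 536.85471201 -258.7115955    13.        ]] [[ 539.75168864 -256.75542817   13.        ]]
```

```bash
python3 - <<'E'
from h import *
from scipy.optimize import least_squares
t=cv2.imread("pics/top0.png");s=cv2.imread("pics/scene0.png")
I=cv2.INTER_CUBIC
a=cv2.resize(t[200:230,315:345],(400,400),interpolation=I)
b=cv2.resize(s[232:262,280:310],(400,400),interpolation=I)
cv2.imwrite("pics/c3.png",np.hstack([a,b]))
f=lambda x,y,ox,oy,k:(ox+(x+.5)/k-.5,oy+(y+.5)/k-.5)
rt=f(205,192,412,195,8);rs=f(205,178,157,238,8)
print("collar top",onz("top",rt,26),onz("scene",rs,26))
st=f(305,236,412,195,8);ss=f(118,155,157,238,8)
print("screw head",onz("top",st,14),onz("scene",ss,14))
# fit collar: centre x,y,yaw
def res(p):
    c=[p[0],p[1],26.];h=[p[0]+35.5*np.cos(p[2]),p[1]+35.5*np.sin(p[2]),13]
    return np.r_[(proj("top",[c,h])-[rt,st]).ravel(),(proj("scene",[c,h])-[rs,ss]).ravel()]
r=least_squares(res,[540,-130,-1.5],x_scale=[1,1,.03]);print(r.x,r.fun.round(2))
E
```

```text
collar top [[ 550.19445309 -223.61782144   26.        ]] [[ 550.29648308 -223.50086786   26.        ]]
screw head [[ 538.4248286  -257.39362658   14.        ]] [[ 539.64539579 -258.27518503   14.        ]]
[ 550.00606619 -224.03669619   -1.88440958] [ 0.17  0.08  0.06 -0.21 -0.16 -0.14  0.4   0.13]
```

View pics/c3.png

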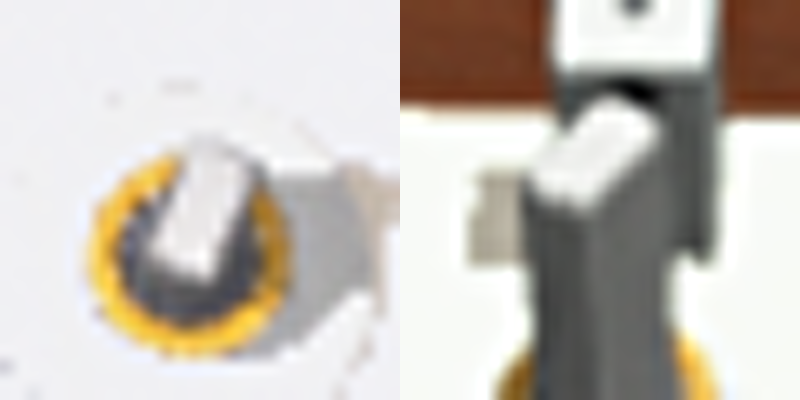

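```bash
python3 - <<'E'
from h import *
f=lambda x,y,ox,oy,k:(ox+(x+.5)/k-.5,oy+(y+.5)/k-.5)
k=400/30
for n,ox,oy,dx,pts in(("top",315,200,0,[(152,252),(212,275),(248,180),(188,155)]),("scene",280,232,400,[(535,180),(585,210),(660,130),(612,100)])):
    P=onz(n,[f(x-dx,y,ox,oy,k) for x,y in pts],144)[:,:2]
    print(n,P.round(1).tolist(),P.mean(0))
    for i in range(4):
        d=P[(i+1)%4]-P[i];print(np.hypot(*d).round(1),np.degrees(np.arctan2(d[1],d[0])).round(1))
E
```

```text
top [[533.5, 50.6], [529.8, 40.7], [545.6, 34.8], [549.7, 44.7]] [539.65487812  42.71772267]
10.6 -110.7
16.9 -20.5
10.7 67.6
17.2 160.0
scene [[548.4, 35.2], [552.3, 44.1], [534.1, 50.5], [529.9, 41.8]] [541.17975007  42.90401594]
9.8 66.2
19.3 160.5
9.7 -115.4
19.6 -19.9
```

```bash
cat > mv.py <<'E'
import numpy as np
from plant import manip
def go(x,y,z,yawdeg,cur=None):
    """shift from current measured pose (tool axes) to the target"""
    s=manip.get_state();p=s["position"];yw=s["ee_rot"][2]
    if cur is not None: p=np.array(cur[:3]);yw=np.radians(cur[3])
    d=np.array([x,y,z])-p
    ex=np.array([np.cos(yw),np.sin(yw),0]);ez=np.array([-np.sin(yw),np.cos(yw),0])
    dy=(yawdeg-np.degrees(yw)+180)%360-180
    print("t",round(s["time"],2),"meas",s["position"].round(1),s["ee_rot"].round(4),"yawdeg",np.degrees(yw).round(2),"F",s["contact_force"].round(1),"M",s["wrist_torque"].round(2),"gap",round(s["finger_gap"],2))
    print("linear",[round(float(d@ex),1),round(float(-d[2]),1),round(float(d@ez),1)],"yaw",round(-float(np.radians(dy)),4))
E
python3 -c "
from mv import *
go(540.4,42.4,270,70.5,[231.875,607.249,302.678,69.1])
from h import *
f=lambda x,y,ox,oy,k:(ox+(x+.5)/k-.5,oy+(y+.5)/k-.5)
g=onz('top',f(203,294,285,175,4),100)[0];g2=onz('scene',f(190,50,250,220,4),100)[0]
for q in (g,g2): print(q,np.arctan2(42.4-q[1],540.4-q[0]))
"
```

```text
t 0.1 meas [231.7 606.9 301.9] [-1.5708  0.0016  1.206 ] yawdeg 69.1 F [ 0.4 -0.5  0.2] M [-0.03  0.01 -0.  ] gap 94.35
linear [-417.6, 32.7, -489.7] yaw -0.0244
[471.64282161  27.53636188 100.        ] 0.2128997391383229
[471.13289437  26.73645252 100.        ] 0.22239216134152748
```

jog_arm(
  steps=[
    {"hand":1,"linear":[-26,2,-30],"yaw":0},
    {"hand":1,"linear":[-52,4,-60],"yaw":0},
    {"hand":1,"linear":[-78,6,-90],"yaw":0},
    {"hand":1,"linear":[-104,8,-120],"yaw":0},
    {"hand":1,"linear":[-130,10,-150],"yaw":0},
    {"hand":1,"linear":[-156,12,-180],"yaw":0},
    {"hand":1,"linear":[-182,14,-210],"yaw":0},
    {"hand":1,"linear":[-208,16,-240],"yaw":0},
    {"hand":1,"linear":[-230,16,-266],"yaw":0},
    {"hand":1,"linear":[-240,16,-280],"yaw":0},
  ],
)

```text
time: 0.93
position: [409.5, 278.2, 286.4]
ee_rot: [-1.572, 0.003, 1.2]
contact_force: [-0.5, 0.3, -0.1]
finger_gap: 94.2
```

```bash
python3 -c "
from mv import *
go(540.4,42.4,270,70.5)"
```

```text
t 0.93 meas [409.5 278.2 286.4] [-1.5717  0.0027  1.2004] yawdeg 68.78 F [-0.5  0.3 -0.1] M [ 0.03 -0.03  0.04] gap 94.15
linear [-172.4, 16.4, -207.4] yaw -0.03
```

```bash
python3 -c "
from mv import *
go(540.4,42.4,240,70.5,[407.8,283.1,286.7,69.1])"
```

```text
t 0.93 meas [409.5 278.2 286.4] [-1.5717  0.0027  1.2004] yawdeg 69.1 F [-0.5  0.3 -0.1] M [ 0.03 -0.03  0.04] gap 94.15
linear [-177.6, 46.7, -209.7] yaw -0.0244
```

jog_arm(
  steps=[
    {"hand":1,"linear":[-23,6,-27],"yaw":0},
    {"hand":1,"linear":[-46,12,-54],"yaw":0},
    {"hand":1,"linear":[-69,18,-81],"yaw":0},
    {"hand":1,"linear":[-92,24,-108],"yaw":-0.01},
    {"hand":1,"linear":[-115,30,-135],"yaw":-0.02},
    {"hand":1,"linear":[-138,36,-162],"yaw":-0.024},
    {"hand":1,"linear":[-160,42,-189],"yaw":-0.024},
    {"hand":1,"linear":[-174,46,-205],"yaw":-0.024},
    {"hand":1,"linear":[-177.6,46.7,-209.7],"yaw":-0.024},
    {"hand":1,"linear":[-177.6,46.7,-209.7],"yaw":-0.024},
  ],
)

```text
time: 1.77
position: [540.6, 40.7, 239.4]
ee_rot: [-1.57, 0.001, 1.226]
contact_force: [0.5, 0.6, -0.3]
finger_gap: 93.9
```

```bash
python3 -c "
from mv import *
go(540.4,42.4,206,70.5)
from h import *
d=manip.get_image('scene');cv2.imwrite('pics/s1.png',cv2.resize(d['pixels'][150:330,200:420],None,fx=3,fy=3))"
```

```text
t 1.77 meas [540.6  40.7 239.4] [-1.5701e+00  9.0000e-04  1.2264e+00] yawdeg 70.27 F [ 0.5  0.6 -0.3] M [ 0.02 -0.01 -0.01] gap 93.85
linear [1.6, 33.4, 0.8] yaw -0.0041
```

View pics/s1.png

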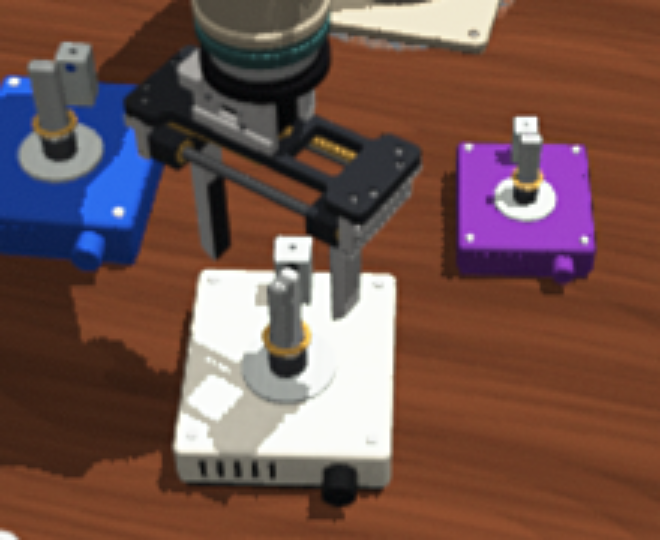

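The gripper straddles the spindle (crop pixel 285,300), with the fingers at (215,205) and (345,285). I'll descend and close gently.

jog_arm(
  squeeze=8,
  steps=[
    {"hand":1,"linear":[0,12,0],"yaw":0},
    {"hand":1,"linear":[0,24,0],"yaw":0},
    {"hand":1,"linear":[0,34,0],"yaw":0},
    {"hand":1,"linear":[0,34,0],"yaw":0},
    {"hand":0.5,"linear":[0,34,0],"yaw":0},
    {"hand":0.35,"linear":[0,34,0],"yaw":0},
    {"hand":0.35,"linear":[0,34,0],"yaw":0},
    {"hand":0.35,"linear":[0,34,0],"yaw":0},
    {"hand":0.35,"linear":[0,34,0],"yaw":0},
    {"hand":0.35,"linear":[0,34,0],"yaw":0},
  ],
)

```text
time: 2.65
position: [540.5, 42.4, 206.3]
ee_rot: [-1.571, -0.0, 1.23]
contact_force: [0.6, -0.1, -0.5]
finger_gap: 57.3
```

```bash
python3 -c "
from mv import *
go(540.4,42.4,206,70.5)"
```

```text
t 2.65 meas [540.5  42.4 206.3] [-1.5713e+00 -3.0000e-04  1.2298e+00] yawdeg 70.46 F [ 0.6 -0.1 -0.5] M [-0.06 -0.04 -0.04] gap 57.32
linear [0.0, 0.3, 0.1] yaw -0.0006
```

jog_arm(
  squeeze=8,
  steps=[
    {"hand":0,"linear":[0,0,0],"yaw":0},
    {"hand":0,"linear":[0,0,0],"yaw":0},
    {"hand":0,"linear":[0,0,0],"yaw":0},
    {"hand":0,"linear":[0,0,0],"yaw":0},
    {"hand":0,"linear":[0,0,0],"yaw":0},
    {"hand":0,"linear":[0,0,0],"yaw":0},
    {"hand":0,"linear":[0,0,0],"yaw":0},
    {"hand":0,"linear":[0,0,0],"yaw":0},
    {"hand":0,"linear":[0,0,0],"yaw":0},
    {"hand":0,"linear":[0,0,0],"yaw":0},
  ],
)

```text
time: 3.48
position: [540.2, 42.0, 205.9]
ee_rot: [-1.571, 0.001, 1.23]
contact_force: [-1.3, -1.1, -0.5]
finger_gap: 14.3
```

```bash
python3 -c "
from mv import *
go(540.4,42.4,206,70.5)"
```

```text
t 3.48 meas [540.2  42.  205.9] [-1.5705e+00  6.0000e-04  1.2296e+00] yawdeg 70.45 F [-1.3 -1.1 -0.5] M [-0.43  0.15 -0.1 ] gap 14.33
linear [0.5, -0.1, -0.1] yaw -0.0009
```

Flats found (gap 14.3 mm). I'll grip harder and turn the spindle by −58.5° so that the flat faces the guide.

jog_arm(
  squeeze=25,
  steps=[
    {"hand":0,"linear":[0,0,0],"yaw":0},
    {"hand":0,"linear":[0,0,0],"yaw":0.05},
    {"hand":0,"linear":[0,0,0],"yaw":0.15},
    {"hand":0,"linear":[0,0,0],"yaw":0.25},
    {"hand":0,"linear":[0,0,0],"yaw":0.35},
    {"hand":0,"linear":[0,0,0],"yaw":0.45},
    {"hand":0,"linear":[0,0,0],"yaw":0.52},
    {"hand":0,"linear":[0,0,0],"yaw":0.55},
    {"hand":0,"linear":[0,0,0],"yaw":0.55},
    {"hand":0,"linear":[0,0,0],"yaw":0.55},
  ],
)

```text
time: 4.32
position: [540.1, 41.8, 205.9]
ee_rot: [-1.571, 0.001, 0.681]
contact_force: [-1.3, -4.5, 1.4]
finger_gap: 13.7
```

```bash
python3 -c "
from mv import *
go(540.4,42.4,206,12)"
```

```text
t 4.32 meas [540.1  41.8 205.9] [-1.571e+00  1.000e-03  6.809e-01] yawdeg 39.01 F [-1.3 -4.5  1.4] M [-0.97  0.36 -0.1 ] gap 13.7
linear [0.7, -0.1, 0.3] yaw 0.4715
```

jog_arm(
  steps=[
    {"hand":0,"linear":[0,0,0],"yaw":0.08},
    {"hand":0,"linear":[0,0,0],"yaw":0.18},
    {"hand":0,"linear":[0,0,0],"yaw":0.28},
    {"hand":0,"linear":[0,0,0],"yaw":0.38},
    {"hand":0,"linear":[0,0,0],"yaw":0.45},
    {"hand":0,"linear":[0,0,0],"yaw":0.471},
    {"hand":0,"linear":[0,0,0],"yaw":0.471},
    {"hand":0,"linear":[0,0,0],"yaw":0.471},
    {"hand":0,"linear":[0,0,0],"yaw":0.471},
    {"hand":0,"linear":[0,0,0],"yaw":0.471},
  ],
)

```text
time: 5.15
position: [539.9, 41.6, 205.9]
ee_rot: [-1.571, 0.001, 0.21]
contact_force: [-2.1, -4.2, 2.0]
finger_gap: 13.6
```

```bash
python3 -c "
from mv import *
go(540.4,42.4,206,12)
from h import *
for n in('scene','top'):
  d=manip.get_image(n);cv2.imwrite('pics/%s2.png'%n,d['pixels'])
t=cv2.imread('pics/top2.png');s=cv2.imread('pics/scene2.png')
cv2.imwrite('pics/c4.png',np.hstack([cv2.resize(t[170:280,280:380],(400,440)),cv2.resize(s[210:320,250:350],(400,440))]))
"
```

```text
t 5.15 meas [539.9  41.6 205.9] [-1.5713e+00  1.1000e-03  2.0980e-01] yawdeg 12.02 F [-2.1 -4.2  2. ] M [-1.01  0.55 -0.07] gap 13.57
linear [0.7, -0.1, 0.7] yaw 0.0003
```

View pics/c4.png

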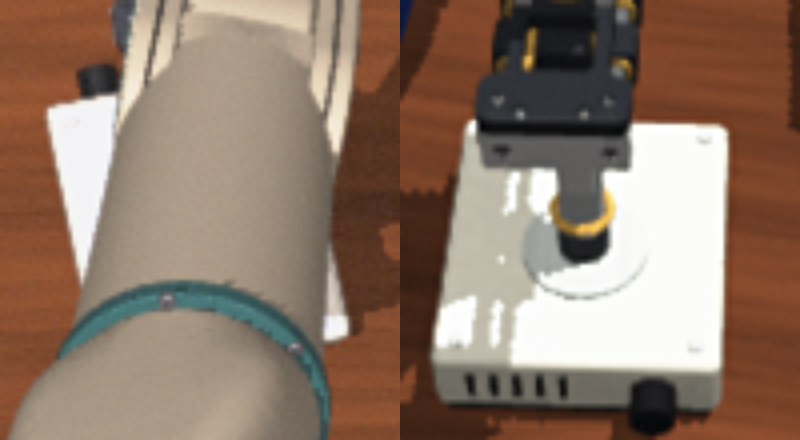

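jog_arm(
  steps=[
    {"hand":0,"linear":[-0.9,0,-0.8],"yaw":0},
    {"hand":0,"linear":[-0.9,0,-0.8],"yaw":0},
    {"hand":0,"linear":[-0.9,0,-0.8],"yaw":0},
    {"hand":0,"linear":[-0.9,0,-0.8],"yaw":0},
    {"hand":0,"linear":[-0.9,0,-0.8],"yaw":0},
    {"hand":0,"linear":[-0.9,0,-0.8],"yaw":0},
    {"hand":0,"linear":[-0.9,0,-0.8],"yaw":0},
    {"hand":0,"linear":[-0.9,0,-0.8],"yaw":0},
    {"hand":0,"linear":[-0.9,0,-0.8],"yaw":0},
    {"hand":0,"linear":[-0.9,0,-0.8],"yaw":0},
  ],
)

```text
time: 6.08
position: [539.8, 41.5, 205.9]
ee_rot: [-1.571, -0.0, 0.209]
contact_force: [-0.2, -3.1, -0.6]
finger_gap: 14.0
```

```bash
python3 -c "
from mv import *
go(540.4,42.4,206,12)"
```

```text
t 6.08 meas [539.8  41.5 205.9] [-1.5708e+00 -2.0000e-04  2.0910e-01] yawdeg 11.98 F [-0.2 -3.1 -0.6] M [-0.62  0.08 -0.03] gap 14.01
linear [0.8, -0.1, 0.8] yaw -0.0004
```

jog_arm(
  steps=[
    {"hand":1,"linear":[0,0,0],"yaw":0},
    {"hand":1,"linear":[0,0,0],"yaw":0},
    {"hand":1,"linear":[0,0,0],"yaw":0},
    {"hand":1,"linear":[0,-15,0],"yaw":0},
    {"hand":1,"linear":[0,-35,0],"yaw":0},
    {"hand":1,"linear":[0,-60,0],"yaw":0.05},
    {"hand":1,"linear":[0,-64,-20],"yaw":0.14},
    {"hand":1,"linear":[0,-64,-40],"yaw":0.23},
    {"hand":1,"linear":[0,-64,-50],"yaw":0.26},
    {"hand":1,"linear":[0,-64,-50],"yaw":0.26},
  ],
)

```text
time: 6.92
position: [550.2, -9.7, 270.1]
ee_rot: [-1.572, -0.001, -0.054]
contact_force: [0.0, -0.9, -0.1]
finger_gap: 76.8
```

```bash
python3 -c "
from mv import *
# cmd now
yw=np.radians(11.98); p=np.array([539.69,41.43])-50*np.array([-np.sin(yw),np.cos(yw)]); print(p)
go(550,-224,190,-18,[p[0],p[1],270,11.98-np.degrees(.26)])"
```

```text
[550.06851201  -7.4810058 ]
t 6.92 meas [550.2  -9.7 270.1] [-1.5721e+00 -7.0000e-04 -5.4100e-02] yawdeg -2.92 F [ 0.  -0.9 -0.1] M [-0.07  0.06  0.02] gap 76.84
linear [10.9, 80.0, -216.2] yaw 0.2632
```

jog_arm(
  steps=[
    {"hand":1,"linear":[1,0,-30],"yaw":0.05},
    {"hand":1,"linear":[3,10,-60],"yaw":0.11},
    {"hand":1,"linear":[4,20,-90],"yaw":0.17},
    {"hand":1,"linear":[6,32,-120],"yaw":0.22},
    {"hand":1,"linear":[7,45,-150],"yaw":0.263},
    {"hand":1,"linear":[9,58,-180],"yaw":0.263},
    {"hand":1,"linear":[10,72,-205],"yaw":0.263},
    {"hand":1,"linear":[10.9,80,-216.2],"yaw":0.263},
    {"hand":1,"linear":[10.9,80,-216.2],"yaw":0.263},
    {"hand":1,"linear":[10.9,80,-216.2],"yaw":0.263},
  ],
)

```text
time: 7.75
position: [549.8, -222.3, 189.3]
ee_rot: [-1.569, 0.002, -0.313]
contact_force: [0.4, 1.0, 0.1]
finger_gap: 94.0
```

```bash
python3 -c "
from mv import *
go(550,-224,99,-18)
from h import *
for n in('scene','top'):
  d=manip.get_image(n);cv2.imwrite('pics/%s3.png'%n,d['pixels'])
t=cv2.imread('pics/top3.png');s=cv2.imread('pics/scene3.png')
cv2.imwrite('pics/c5.png',np.hstack([cv2.resize(t[170:270,390:490],(400,400)),cv2.resize(s[210:310,130:230],(400,400))]))
f=lambda x,y,ox,oy,k:(ox+(x+.5)/k-.5,oy+(y+.5)/k-.5)
"
```

```text
t 7.75 meas [ 549.8 -222.3  189.3] [-1.569   0.0021 -0.313 ] yawdeg -17.93 F [0.4 1.  0.1] M [-0.05  0.06 -0.01] gap 94.0
linear [0.7, 90.3, -1.5] yaw 0.0012
```

View pics/c5.png

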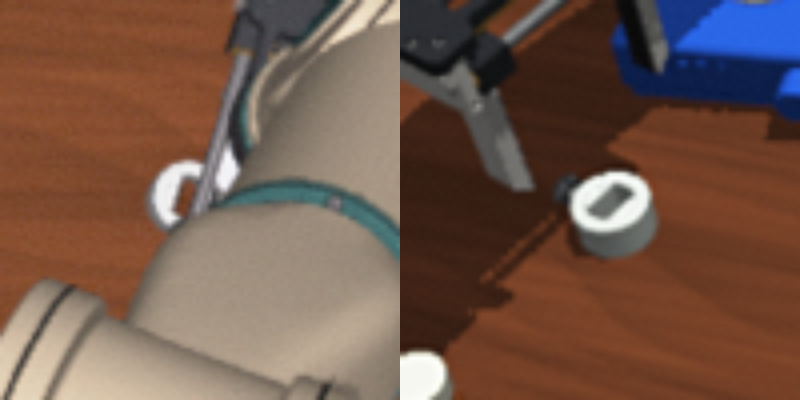

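```bash
python3 -c "
from h import *
a=np.radians(-18)
for s in(1,-1):
  P=[549.8+s*50*np.cos(a),-222.3+s*50*np.sin(a),92.5]
  print((proj('scene',[P])-[130,210])*4+[400,0])
print((proj('scene',[[550,-224,26]])-[130,210])*4+[400,0])
"
```

```text
[[518.14878672 179.11519658]]
[[648.06579246  63.07440332]]
[[608.15783286 198.6965183 ]]
```

Tip positions match the prediction. I'll descend around the collar and close.

jog_arm(
  squeeze=15,
  steps=[
    {"hand":1,"linear":[0,20,0],"yaw":0},
    {"hand":1,"linear":[0,45,0],"yaw":0},
    {"hand":1,"linear":[0,70,0],"yaw":0},
    {"hand":1,"linear":[0,84,0],"yaw":0},
    {"hand":1,"linear":[0,90,0],"yaw":0},
    {"hand":0.6,"linear":[0,90,0],"yaw":0},
    {"hand":0.6,"linear":[0,90,0],"yaw":0},
    {"hand":0.6,"linear":[0,90,0],"yaw":0},
    {"hand":0.6,"linear":[0,90,0],"yaw":0},
    {"hand":0.6,"linear":[0,90,0],"yaw":0},
  ],
)

```text
time: 8.68
position: [550.5, -224.0, 101.0]
ee_rot: [-1.571, -0.002, -0.314]
contact_force: [0.3, -0.2, -0.4]
finger_gap: 63.8
```

jog_arm(
  steps=[
    {"hand":0,"linear":[0,0,0],"yaw":0},
    {"hand":0,"linear":[0,0,0],"yaw":0},
    {"hand":0,"linear":[0,0,0],"yaw":0},
    {"hand":0,"linear":[0,0,0],"yaw":0},
    {"hand":0,"linear":[0,0,0],"yaw":0},
    {"hand":0,"linear":[0,0,0],"yaw":0},
    {"hand":0,"linear":[0,0,0],"yaw":0},
    {"hand":0,"linear":[0,0,0],"yaw":0},
    {"hand":0,"linear":[0,0,0],"yaw":0},
    {"hand":0,"linear":[0,0,0],"yaw":0},
  ],
)

```text
time: 9.52
position: [549.8, -223.9, 100.2]
ee_rot: [-1.571, -0.0, -0.314]
contact_force: [-1.5, 1.0, 4.8]
finger_gap: 43.4
```

```bash
python3 -c "
from mv import *
go(550,-224,99,-18)"
```

```text
t 9.52 meas [ 549.8 -223.9  100.2] [-1.5707 -0.     -0.3141] yawdeg -17.99 F [-1.5  1.   4.8] M [0.08 0.43 0.05] gap 43.39
linear [0.2, 1.2, -0.0] yaw 0.0001
```

jog_arm(
  squeeze=40,
  steps=[
    {"hand":0,"linear":[0,0,0],"yaw":0},
    {"hand":0,"linear":[0,0,0],"yaw":0},
    {"hand":0,"linear":[0,-10,0],"yaw":0},
    {"hand":0,"linear":[0,-30,0],"yaw":0},
    {"hand":0,"linear":[0,-60,0],"yaw":0},
    {"hand":0,"linear":[0,-90,0],"yaw":0},
    {"hand":0,"linear":[0,-120,0],"yaw":0.05},
    {"hand":0,"linear":[0,-145,0],"yaw":0.1},
    {"hand":0,"linear":[0,-160,0],"yaw":0.15},
    {"hand":0,"linear":[0,-170,0],"yaw":0.15},
  ],
)

```text
time: 10.35
position: [550.5, -224.2, 272.3]
ee_rot: [-1.571, -0.003, -0.465]
contact_force: [0.4, 0.2, -0.8]
finger_gap: 42.9
```

```bash
python3 -c "
from mv import *
c=[550,-224,270,-18-np.degrees(.15)]
go(539.8,41.0,270,-78,c)"
```

```text
t 10.35 meas [ 550.5 -224.2  272.3] [-1.5707 -0.0032 -0.4652] yawdeg -26.59 F [ 0.4  0.2 -0.8] M [-0.08  0.09  0.01] gap 42.93
linear [-127.8, -0.0, 232.4] yaw 0.8972
```

jog_arm(
  steps=[
    {"hand":0,"linear":[-8,0,14],"yaw":0.05},
    {"hand":0,"linear":[-20,0,36],"yaw":0.14},
    {"hand":0,"linear":[-35,0,64],"yaw":0.24},
    {"hand":0,"linear":[-50,0,91],"yaw":0.34},
    {"hand":0,"linear":[-65,0,118],"yaw":0.44},
    {"hand":0,"linear":[-80,0,145],"yaw":0.54},
    {"hand":0,"linear":[-95,0,173],"yaw":0.64},
    {"hand":0,"linear":[-110,0,200],"yaw":0.74},
    {"hand":0,"linear":[-121,0,220],"yaw":0.84},
    {"hand":0,"linear":[-127.8,0,232.4],"yaw":0.897},
  ],
)

```text
time: 11.18
position: [538.9, 45.0, 269.0]
ee_rot: [-1.573, 0.002, -1.36]
contact_force: [-0.3, -0.2, -1.4]
finger_gap: 43.4
```

jog_arm(
  steps=[
    {"hand":0,"linear":[0,0,0],"yaw":0},
    {"hand":0,"linear":[0,0,0],"yaw":0},
    {"hand":0,"linear":[0,0,0],"yaw":0},
    {"hand":0,"linear":[0,0,0],"yaw":0},
    {"hand":0,"linear":[0,0,0],"yaw":0},
    {"hand":0,"linear":[0,0,0],"yaw":0},
    {"hand":0,"linear":[0,0,0],"yaw":0},
    {"hand":0,"linear":[0,0,0],"yaw":0},
    {"hand":0,"linear":[0,0,0],"yaw":0},
    {"hand":0,"linear":[0,0,0],"yaw":0},
  ],
)

```text
time: 12.02
position: [539.6, 41.0, 270.0]
ee_rot: [-1.571, 0.0, -1.361]
contact_force: [-0.6, -0.1, -1.7]
finger_gap: 43.2
```

```bash
python3 -c "
from mv import *
go(539.8,41.0,260,-78)
from h import *
for n in('scene','top'):
  d=manip.get_image(n);cv2.imwrite('pics/%s4.png'%n,d['pixels'])
t=cv2.imread('pics/top4.png');s=cv2.imread('pics/scene4.png')
cv2.imwrite('pics/c6.png',np.hstack([cv2.resize(t[170:280,280:380],(400,440)),cv2.resize(s[170:280,250:350],(400,440))]))
"
```

```text
t 12.02 meas [539.6  41.  270. ] [-1.5708e+00  1.0000e-04 -1.3611e+00] yawdeg -77.99 F [-0.6 -0.1 -1.7] M [-0.    0.13  0.05] gap 43.2
linear [0.0, 10.0, 0.2] yaw 0.0003
```

View pics/c6.png

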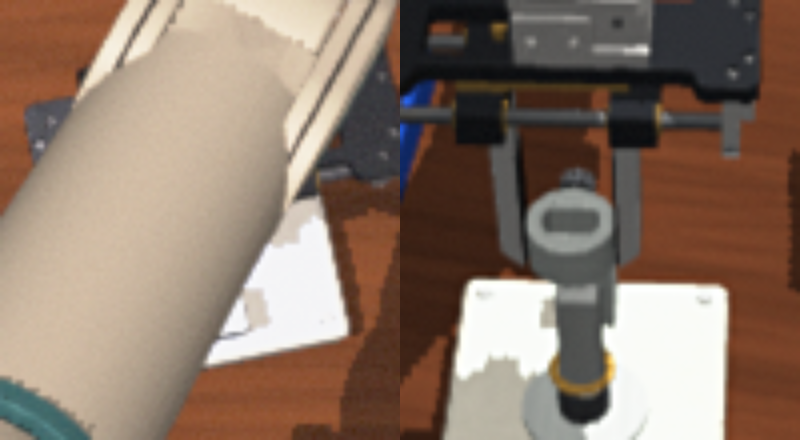

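```bash
python3 - <<'E'
from h import *
s=cv2.imread('pics/scene4.png')
cv2.imwrite('pics/c7.png',cv2.resize(s[205:265,265:325],(600,600),interpolation=cv2.INTER_CUBIC))
# predicted overlay positions if collar centred at (539.6,41,170) yaw 192
a=np.radians(192);c=np.array([539.6,41.0])
u=np.array([np.cos(a),np.sin(a)]);v=np.array([-u[1],u[0]])
P=[[*(c),196],[*(c+35.5*u),183],[*(c+22*v),196],[*(c-22*v),196],[*(c-22*u),196],[*(c+22*u),196],[539.8,41,144]]
print(((proj('scene',P)-[265,205]+.5)*10-.5).round(0))
E
```

```text
[[280. 197.]
 [296. 115.]
 [166. 195.]
 [394. 200.]
 [271. 281.]
 [288. 117.]
 [291. 379.]]
```

View pics/c7.png

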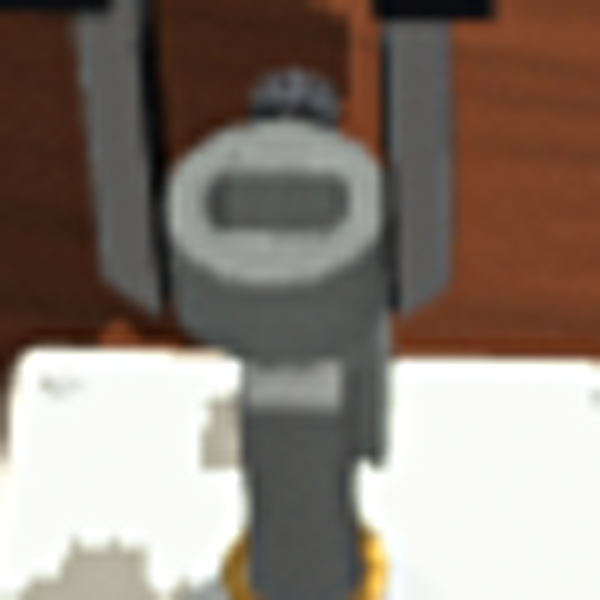

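The collar sits centred in the grip (ring centre 277,200; predicted 280,199), with the screw pointing at the guide. The spindle top shows at (295,388), about 1 mm towards +y. I'll correct slightly and start down.

jog_arm(
  steps=[
    {"hand":0,"linear":[-0.5,8,0.1],"yaw":0},
    {"hand":0,"linear":[-0.5,16,0.1],"yaw":0},
    {"hand":0,"linear":[-0.5,22,0.1],"yaw":0},
    {"hand":0,"linear":[-0.5,25,0.1],"yaw":0},
    {"hand":0,"linear":[-0.5,27,0.1],"yaw":0},
    {"hand":0,"linear":[-0.5,29,0.1],"yaw":0},
    {"hand":0,"linear":[-0.5,31,0.1],"yaw":0},
    {"hand":0,"linear":[-0.5,32,0.1],"yaw":0},
    {"hand":0,"linear":[-0.5,32,0.1],"yaw":0},
    {"hand":0,"linear":[-0.5,32,0.1],"yaw":0},
  ],
)

```text
time: 12.95
position: [539.7, 41.6, 238.1]
ee_rot: [-1.571, 0.0, -1.361]
contact_force: [0.3, -0.8, -1.3]
finger_gap: 42.8
```

```bash
python3 -c "
from mv import *
go(539.8,41.5,238,-78)"
```

```text
t 12.95 meas [539.7  41.6 238.1] [-1.5706  0.     -1.3611] yawdeg -77.98 F [ 0.3 -0.8 -1.3] M [-0.04  0.22 -0.  ] gap 42.8
linear [0.1, 0.1, 0.1] yaw 0.0003
```

jog_arm(
  squeeze=50,
  steps=[
    {"hand":0,"linear":[0,6,0],"yaw":0},
    {"hand":0,"linear":[0,12,0],"yaw":0},
    {"hand":0,"linear":[0,18,0],"yaw":0},
    {"hand":0,"linear":[0,24,0],"yaw":0},
    {"hand":0,"linear":[0,30,0],"yaw":0},
    {"hand":0,"linear":[0,36,0],"yaw":0},
    {"hand":0,"linear":[0,42,0],"yaw":0},
    {"hand":0,"linear":[0,46,0],"yaw":0},
    {"hand":0,"linear":[0,46,0],"yaw":0},
    {"hand":0,"linear":[0,46,0],"yaw":0},
  ],
)

```text
time: 13.78
position: [539.5, 41.5, 191.7]
ee_rot: [-1.571, -0.0, -1.361]
contact_force: [-0.2, -0.4, -0.6]
finger_gap: 43.1
```

```bash
python3 -c "
from mv import *
go(539.8,41.5,180,-78)"
```

```text
t 13.78 meas [539.5  41.5 191.7] [-1.5712 -0.     -1.3612] yawdeg -77.99 F [-0.2 -0.4 -0.6] M [-0.03  0.1  -0.01] gap 43.11
linear [0.0, 11.7, 0.3] yaw 0.0001
```

Now at about 91 mm underside, sliding freely. Next I press the washer.

jog_arm(
  steps=[
    {"hand":0,"linear":[0,3,0],"yaw":0},
    {"hand":0,"linear":[0,6,0],"yaw":0},
    {"hand":0,"linear":[0,8,0],"yaw":0},
    {"hand":0,"linear":[0,10,0],"yaw":0},
    {"hand":0,"linear":[0,12,0],"yaw":0},
    {"hand":0,"linear":[0,13,0],"yaw":0},
    {"hand":0,"linear":[0,14,0],"yaw":0},
    {"hand":0,"linear":[0,14,0],"yaw":0},
    {"hand":0,"linear":[0,14,0],"yaw":0},
    {"hand":0,"linear":[0,14,0],"yaw":0},
  ],
)

```text
time: 14.62
position: [539.9, 41.4, 180.0]
ee_rot: [-1.569, 0.001, -1.361]
contact_force: [-3.8, 0.3, 18.4]
finger_gap: 43.0
```

```bash
python3 -c "
from mv import *
go(539.8,41.5,180,-78)"
```

```text
t 14.62 meas [539.9  41.4 180. ] [-1.5689e+00  1.4000e-03 -1.3612e+00] yawdeg -77.99 F [-3.8  0.3 18.4] M [0.22 1.16 0.01] gap 42.98
linear [-0.1, -0.0, -0.1] yaw 0.0001
```

jog_arm(
  steps=[
    {"hand":0,"linear":[0,0.7,0],"yaw":0},
    {"hand":0,"linear":[0,1.5,0],"yaw":0},
    {"hand":0,"linear":[0,1.5,0],"yaw":0},
    {"hand":0,"linear":[0,1.5,0],"yaw":0},
    {"hand":0,"linear":[0,1.5,0],"yaw":0},
    {"hand":0,"linear":[0,1.5,0],"yaw":0},
    {"hand":0,"linear":[0,1.5,0],"yaw":0},
    {"hand":0,"linear":[0,1.5,0],"yaw":0},
    {"hand":0,"linear":[0,1.5,0],"yaw":0},
    {"hand":0,"linear":[0,1.5,0],"yaw":0},
  ],
)

```text
time: 15.45
position: [539.9, 41.3, 179.8]
ee_rot: [-1.568, 0.003, -1.361]
contact_force: [-6.7, 2.0, 31.2]
finger_gap: 43.1
```

```bash
python3 - <<'E'
from mv import *
go(539.8,41.5,180,-78)
from h import *
s=manip.get_image('scene')['pixels'];t=manip.get_image('top')['pixels']
cv2.imwrite('pics/c8.png',np.hstack([cv2.resize(s[215:285,260:330],(600,600),interpolation=cv2.INTER_CUBIC)]))
cv2.imwrite('pics/s5.png',s)
E
```

```text
t 15.45 meas [539.9  41.3 179.8] [-1.5681  0.0025 -1.3614] yawdeg -78.01 F [-6.7  2.  31.2] M [0.36 1.93 0.01] gap 43.11
linear [-0.2, -0.2, -0.1] yaw -0.0001
```

View pics/c8.png

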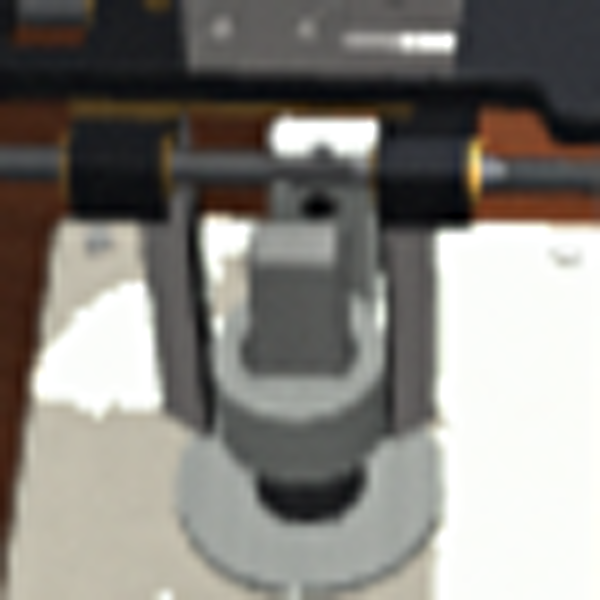

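View pics/s5.png

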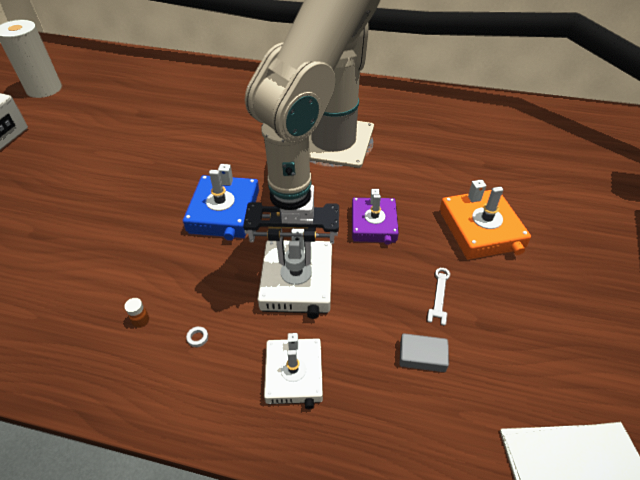

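The force rose 13 N over 0.2 mm, so the washer is on its stop. In the crop the collar ring (300,370) is down on the spindle, in front of the guide (320,150). The bystanders have not moved, so I'm handing in.

```bash
python3 -c "
from plant import manip
print(manip.hand_in()); s=manip.get_state(); print(s['time'],s['position'],s['contact_force'],s['finger_gap'])"
```

```text
the job is handed in; nothing more can be done
None
the job is handed in; nothing more can be done
```

The collar is on the large white drive's spindle, pressed down against the spring washer and still gripped at 50 N. I handed the job in at about 15.5 s of the 67 s allowed; it reported no verdict.

**What I did:**
- I felt the flats, with the fingers stopping at 14.3 mm.
- I turned the spindle about 58° so that a flat faces the key guide.
- I gripped the collar across its body with the thumbscrew towards the guide, slid it on and pressed it down.

**Last checks:**
- **Height and washer:** the collar's underside worked out at about 80 mm. The last 1.5 mm of commanded push moved it only 0.2 mm, while the force rose from 18 N to 31 N, so the washer is on its stop.
- **Position:** the measured tool position was within about 0.5 mm of the felt spindle axis.
- **Bystanders:** the spanner, vial, spacer and grey box looked unmoved in the final picture.

**Disagreements and gaps:**
- **Cameras:** the two cameras disagreed by about 3 mm on the drive's position and about 1° on its angle. I used a middle value, refined by feel.
- **Thumbscrew:** it was hidden behind the spindle in the final picture. Its direction rests on the view before insertion (about 2° or better), the unchanged tool angle and the collar going down freely on the flats.
- **After hand-in:** I could not read the robot's state any more, so nothing was checked after that point.

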